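Put the drying canister into service

TASK

Start the drying canister's service run: twist the timer's spring-return knob clockwise to its stop and let it spring back by itself. Then take the nested pair of lids by the inner lid's pull knob and, without letting the pair come apart or dropping it, lower both together onto the open canister until the inner lid is fully home, and let go of the pull knob. Finally lift the outer lid alone straight up until it is wholly clear above the pull knob, leaving the inner lid seated, and finish while holding the outer lid there in the air; leave the other things on the bench where they are.

Things in the scene. Friction and masses are not known exactly. Their poses are not given: they have to be found in the camera images.
- station: drying station, fixed to the bench: grey base plate 120 (x) x 250 (y) x 12 mm, origin at the centre of its underside, z up. An open round steel canister stands on it at local (0, +65) mm; a white timer housing, 92 x 92 mm, top 45 mm above the bench, at local (0, -65) mm, carries the grey knob
- timer_knob (a joint): turn of the timer knob about its vertical axis: 0 at rest, grows clockwise seen from above to 1.2 rad at the stop; a spring (0.02 N m at rest, 0.09 N m at the stop) turns it back to 0 when released
- knob_grip (a point): on the knob's axis, 64 mm above the bench, fixed to the station (does not turn). The knob: disc of radius 20 mm, top 52 mm above the bench, and on it a bar grip 36 mm long, 12 mm wide, 24 mm tall, top 76 mm above the bench; at rest the bar lies along the station's x axis
- mouth (a point): centre of the canister's mouth at rim height, 62 mm above the bench; fixed to the station. Canister outer radius 42 mm, inner radius 38 mm; the white cartridge in it reaches 24 mm below the rim
- seat (a point): on the canister's axis, 8 mm below the rim (54 mm above the bench): where the inner lid's origin is when it is fully home; fixed to the station
- inner_lid: aluminium inner lid, 0.25 kg, loose: round plug of radius 35 mm, 8 mm deep, tapering to radius 31 below, fits in the canister's mouth; above it a flange of radius 42 mm, 4 mm thick, rests on the rim. Origin: centre of the plug's underside, z up; flange underside 8, top 12 mm above it. At the start it stands on the bench under the outer lid
- pull_knob (a point): middle of the inner lid's cylindrical pull knob, 56 mm above the inner lid's origin. Knob radius 8 mm, from 44 to 68 mm above that origin, on a stem of radius 6 mm; it stands up through the outer lid's bore, 28 mm out of the crown. Lifting it carries both lids
- outer_lid: grey plastic outer lid, 0.12 kg, loose, lying on the inner lid's flange with 4 mm of sideways play: round plate of radius 49 mm, 4 mm thick, a skirt (inner radius 46) hanging 10 mm below it, a crown on top. Origin: centre of the plate's underside, z up, 12 mm above the inner lid's origin when nested. Not fastened to the inner lid
- crown (a point): middle of the outer lid's crown, 16 mm above the outer lid's origin: hollow round collar to grip, outer radius 24 mm, 24 mm tall (4 to 28 mm above that origin), bore of radius 13 mm through crown and plate. Lifting it takes the outer lid alone
- weight: steel test weight, 38 mm across, 58 mm tall, near the lids; bystander; origin at the centre of its underside
- tape_narrow: white roll of tape lying flat, 80 mm across, 20 mm tall, near the lids; bystander; origin at the centre of its underside
- tin: small round grey tin with a white lid, 56 mm across, 41 mm tall, behind the station; bystander; origin at the centre of its underside
- small_roll: small white roll lying flat, 58 mm across, 26 mm tall, behind the station; bystander; origin at the centre of its underside

How it is judged:
By the outcome, as a careful person would: the job done as asked, in the order asked, and still so for the second after the job is handed in, while the arm keeps its last pose, push and grip.
It also fails if it takes over 69 s, if anything falls off the work surface, if the arm or the gripper's body presses on something with over 40 N, if the wrist force passes 120 N, or if a joint passes its speed limit or range.

ROBOT

A 7-joint arm with a two-finger parallel gripper is mounted at the origin on a cart in front of the work surface, level with it; the furniture and walls round the work are solid. World frame = base frame: x ahead of the robot, y to its left, z up, the work surface at z = 0. Lengths are in m, angles in rad, forces in N, time in s.
With the tool pointing down it reaches from about 0.425 to 0.975 m from the base axis. Payload 16.7 kg.
Tool frame: the origin (TCP) lies midway between the tips of the shut fingers; the grasp point (between the pads) lies 19 mm behind it; z points along the fingers, y is the line along which they close (so a half turn about z gives the same grasp; the last joint's range is limited). The gripper opens to 85 mm and grips with 20 to 120 N. Pads are 22 mm wide; open, the fingers measure 114 mm over their backs; the gripper's body (76 mm by 85 mm) begins 54 mm behind the grasp point. The pads swing forward as they close: fully open they stand 13 mm farther back than shut.
Start: joints at [-1.419, 0.426, 0.074, 1.606, -0.034, 1.111, -0.067], TCP at [0.201, 0.644, 0.205] pointing down, gripper open.
Joint ranges: [-2.85, 2.85], [-0.5, 2.14], [-1.23, 1.37], [0.21, 2.46], [-1.02, 4.16], [0.16, 2.05], [-2.73, 2.73]. Speed limits (rad/s): [1.89, 1.89, 2.39, 2.39, 3.01, 3.01, 3.01].

INTERFACE

Orientations are given as a unit quaternion [x, y, z, w].
In Python, from rig import env gives the robot as it stands. Calls block until the motion is done:
- env.goto(position, orientation): joint-space move of the TCP to a pose.
- env.move_linear(position, velocity=0.15, orientation=None, stop_force=None): straight line of the TCP; orientation=None keeps the orientation; velocity is the mean speed in m/s. With stop_force (N) it stops when the force on the tool has changed by that much, and returns True; else False.
- env.set_joints(angles): joint-space move.
- env.move_gripper(opening): opening from 0.0 (shut) to 1.0 (fully open); the grip force is fixed at half the most; returns when the fingers have stopped.
- env.dwell(seconds).
- env.solve_ik(position, orientation): joint angles nearest the present ones, or None.
- env.read_state(): the state.
- env.capture(name): name is "side" or "top"; returns a dict with "color" (480x640x3 uint8, red, green, blue), "vertical_fov" (degrees; the focal length in pixels is half the picture's height over the tangent of half this angle, whatever the lens; pixels are square), "cx", "cy" (the principal point, pixels), "world_from_camera" (4x4, takes a point from camera to world coordinates). Camera axes: x right, y down, z forward; pixel columns grow to the right and rows downward; lengths in m; the calibration is good to about 2 mm. A picture is of the moment at which its call begins. There is no depth.
A pose or a line that the arm cannot do raises env.Unreachable and nothing moves.
- env.close_job(): hands the job in; it is judged then, once.
The state is a dict: "clock": time; "joint_pos": joint angles; "joint_velocities": joint speeds; "joint_efforts": joint torques, N m; "tcp_pos": TCP position; "tool_rot": TCP orientation; "contact_force": force on the tool from outside, world axes, zero at the start; "moment": the same for the moment, N m; "opening": opening from 0.0 (shut) to 1.0 (fully open); "grip_force": force on a finger pad.
Only numpy, scipy, OpenCV 4.12 (cv2) and the standard library are available. Lean on these libraries where they do the work, as an engineer would, in place of code of your own. Each camera call takes 0.05 s, during which the arm holds its last target. There are 200 camera calls.

## Working session

There is one attempt and no reset: what is moved stays moved. The work goes in short steps, each a Python script; the robot and the scene stay as the last script left them, time stands still between calls to the robot, and variables do not carry over. Pictures are saved under pics/ and viewed, at most 10 in all, crops included, and the job is handed in when it is done.

```bash
ls; mkdir -p pics
python3 - <<'E'
from rig import env
import cv2,numpy as np,pickle
d={}
for n in("side","top"):
    c=env.capture(n); d[n]=c
    cv2.imwrite(f"pics/{n}0.png",c["color"][:,:,::-1])
    print(n,c["vertical_fov"],c["cx"],c["cy"],np.round(c["world_from_camera"],4).tolist())
s=env.read_state();print(s)
E
```

```text
pics
side 42.46703375744812 334.81521588817014 233.99101643186577 [[0.8181, -0.3921, 0.4207, 0.1423], [-0.5749, -0.5783, 0.5789, -0.6522], [0.0163, -0.7154, -0.6985, 0.8354], [0.0, 0.0, 0.0, 1.0]]
top 50.45961989555862 315.2995408013228 246.69528454398653 [[-0.0013, -0.9928, 0.1195, 0.4855], [-0.9996, 0.0044, 0.0263, -0.0127], [-0.0267, -0.1194, -0.9925, 1.1879], [0.0, 0.0, 0.0, 1.0]]
{'clock': 0.1, 'joint_pos': array([-1.41846528,  0.42666824,  0.07385784,  1.60652549, -0.03409592,
        1.11080512, -0.06707999]), 'joint_velocities': array([ 0.000698  , -0.00101335,  0.0005745 , -0.00232069, -0.00057896,
       -0.00044043,  0.00133502]), 'joint_efforts': array([ 7.94883206e-03, -9.51539183e+01,  3.77078488e+00, -4.64404178e+01,
        1.94512244e-02,  6.60253208e-03, -4.85782925e-05]), 'tcp_pos': array([0.20057073, 0.64410338, 0.20448933]), 'tool_rot': array([ 1.50350050e-01,  9.88632659e-01, -5.71755015e-04, -4.35435122e-05]), 'contact_force': array([-0.12915211, -0.09835978,  0.61417138]), 'moment': array([-0.00894173,  0.00651927,  0.0035135 ]), 'grip_force': 0.0, 'opening': 0.9993981634150545}
```

View pics/side0.png

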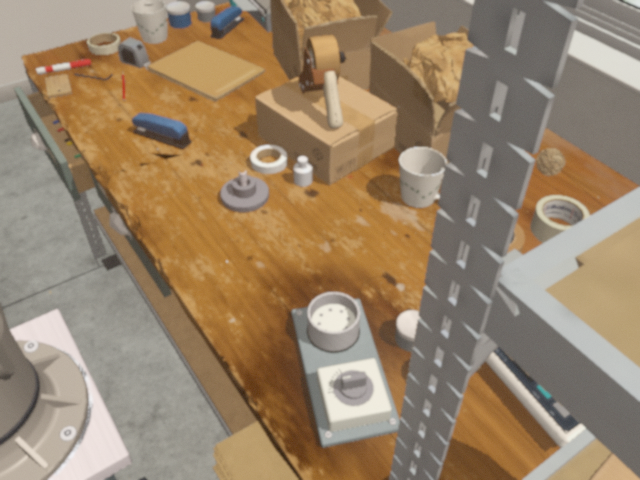

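View pics/top0.png

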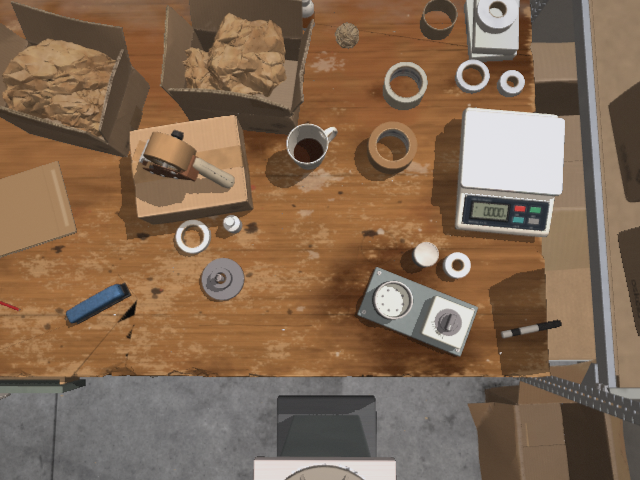

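Both views show the lids at about (245,188) side and (222,279) top. In both views the station appears with the canister at (333,318) side and (393,299) top, and the knob at (353,384) side and (448,322) top. I'll zoom in for precise pixels.

```bash
cat > h.py <<'E'
from rig import env
import cv2,numpy as np
def crops(items,fn):
    # items: (image, x0,y0,w(px)) -> tiles of 400x300 with ticks
    T=[]
    for im,x0,y0,w in items:
        s=400/w; c=im[y0:y0+int(300/s),x0:x0+w]
        t=cv2.resize(c,(400,300),interpolation=cv2.INTER_CUBIC)
        for k in range(0,w,10):
            cv2.putText(t,str(x0+k),(int(k*s),8),0,.3,(0,0,255),1); cv2.line(t,(int(k*s),10),(int(k*s),16),(0,0,255),1)
        for k in range(0,int(300/s),10):
            cv2.putText(t,str(y0+k),(0,int(k*s)+4),0,.3,(0,0,255),1)
        T.append(t)
    cv2.imwrite(fn,np.vstack([np.hstack(T[i:i+2]) for i in range(0,len(T),2)]))
def grab():
    return {n:env.capture(n) for n in("side","top")}
def proj(c,P):
    P=np.atleast_2d(P);M=np.linalg.inv(c["world_from_camera"]);q=P@M[:3,:3].T+M[:3,3]
    f=240/np.tan(np.radians(c["vertical_fov"]/2))
    return np.c_[c["cx"]+f*q[:,0]/q[:,2],c["cy"]+f*q[:,1]/q[:,2]]
def ray(c,uv):
    f=240/np.tan(np.radians(c["vertical_fov"]/2));M=c["world_from_camera"]
    return M[:3,3],M[:3,:3]@np.array([(uv[0]-c["cx"])/f,(uv[1]-c["cy"])/f,1])
def tri(d,us,ut):
    A=[];b=[]
    for c,u in((d["side"],us),(d["top"],ut)):
        o,v=ray(c,u);v=v/np.linalg.norm(v);Q=np.eye(3)-np.outer(v,v);A.append(Q);b.append(Q@o)
    return np.linalg.lstsq(np.vstack(A),np.hstack(b),rcond=None)[0]
def atz(c,uv,z):
    o,v=ray(c,uv);return o+v*(z-o[2])/v[2]
E
python3 - <<'E'
from h import *
d=grab();b={n:np.ascontiguousarray(d[n]["color"][:,:,::-1]) for n in d}
crops([(b["side"],210,155,80),(b["top"],185,245,80),(b["side"],285,285,120),(b["top"],355,260,120)],"pics/c1.png")
E
```

```text
(no output)
```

View pics/c1.png

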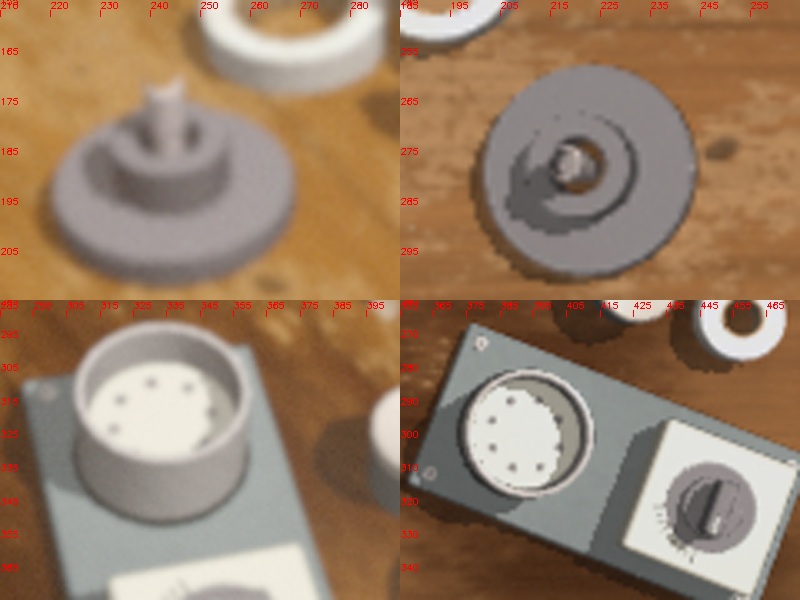

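```bash
cat > fit.py <<'E'
from h import *
from scipy.optimize import minimize
a=np.linspace(0,2*np.pi,60,endpoint=False)
def cyl(x,y,r,z0,z1,r0=None): 
    return np.vstack([np.c_[x+r*np.cos(a),y+r*np.sin(a),0*a+z] for z in(z0,z1)])
def box(x,y,w,h,z0,z1): return np.array([[x+i*w/2,y+j*h/2,z] for i in(-1,1) for j in(-1,1) for z in(z0,z1)])
STATION=[box(0,0,.12,.25,0,.012),cyl(0,.065,.042,.012,.062),box(0,-.065,.092,.092,.012,.045),cyl(0,-.065,.02,.045,.052),box(0,-.065,.036,.012,.052,.076)]
LIDS=[cyl(0,0,.049,.002,.016),cyl(0,0,.024,.016,.040)]
def tf(P,p):
    c,s=np.cos(p[3]),np.sin(p[3]);return P@np.array([[c,s,0],[-s,c,0],[0,0,1]])+p[:3]
S=4
def render(c,parts,p,roi):
    m=np.zeros((roi[3]*S,roi[2]*S),np.uint8)
    for q in parts:
        u=(proj(c,tf(q,p))-roi[:2]+.5)*S-.5
        cv2.fillConvexPoly(m,cv2.convexHull(np.round(u*16).astype(np.int32)),255,shift=4)
    return m
def mask(c,roi,thr,seed,wood=None):
    x,y,w,h=roi;im=c["color"][y:y+h,x:x+w]
    im=cv2.resize(im,(w*S,h*S),interpolation=cv2.INTER_CUBIC).astype(int)
    m=((im[...,0]-im[...,2])<thr)&(im.max(2)>60)
    m=cv2.morphologyEx(m.astype(np.uint8),cv2.MORPH_OPEN,np.ones((5,5)))
    n,l=cv2.connectedComponents(m);k=l[(seed[1]-y)*S,(seed[0]-x)*S]
    o=(l==k).astype(np.uint8)*255
    cs,_=cv2.findContours(o,cv2.RETR_EXTERNAL,cv2.CHAIN_APPROX_NONE)
    return cv2.drawContours(o,cs,-1,255,-1)
def fit(d,parts,rois,seeds,p0,free,thr=30):
    ms={n:mask(d[n],rois[n],thr,seeds[n]) for n in rois}
    p0=np.array(p0,float)
    def full(v): p=p0.copy();p[free]=v;return p
    bl=lambda m:cv2.GaussianBlur(m.astype(np.float32)/255,(0,0),3)
    mb={n:bl(m) for n,m in ms.items()}
    cost=lambda v:sum(((bl(render(d[n],parts,full(v),rois[n]))-mb[n])**2).sum() for n in ms)/S/S
    v=p0[free];st=np.array([.01,.01,.005,.08])[free]
    for k in range(2):
        sim=np.vstack([v]+[v+np.eye(len(v))[i]*st[i]/(k+1) for i in range(len(v))])
        r=minimize(cost,v,method="Nelder-Mead",options=dict(initial_simplex=sim,xatol=1e-5,fatol=1e-2,maxiter=250));v=r.x
    return full(v),r.fun,ms
E
cat > m1.py <<'E'
from fit import *
d=grab()
R={"side":(280,280,125,165),"top":(350,255,135,110)};sd={"side":(333,312),"top":(393,299)}
pc=atz(d["top"],(393,300),.062);pk=atz(d["top"],(448,322),.06);m=(pc+pk)/2
out=[]
for z in([0,1,3],[0,1,2,3]):
    p,f,ms=fit(d,STATION,R,sd,[m[0],m[1],0,-.38],z);print("station",p.round(4),f)
    if len(z)==3: P=p;MS=ms
R2={"side":(212,160,65,55),"top":(193,250,60,58)};sd2={"side":(245,200),"top":(223,290)}
q0=atz(d["top"],(223,279),.016)
for z in([0,1],[0,1,2]):
    q,f,ms2=fit(d,LIDS,R2,sd2,[q0[0],q0[1],0,0],z);print("lids",q.round(4),f)
    if len(z)==2: Q=q;MS2=ms2
b={n:np.ascontiguousarray(d[n]["color"][:,:,::-1]) for n in d}
T=[]
for RR,parts,p,M in((R,STATION,P,MS),(R2,LIDS,Q,MS2)):
    for n in("side","top"):
        x,y,w,h=RR[n];im=cv2.resize(b[n][y:y+h,x:x+w],(w*S,h*S),interpolation=cv2.INTER_CUBIC)
        for m,c in((M[n],(0,255,0)),(render(d[n],parts,p,RR[n]),(0,0,255))):
            cs,_=cv2.findContours(m,cv2.RETR_EXTERNAL,cv2.CHAIN_APPROX_NONE);cv2.drawContours(im,cs,-1,c,1)
        pts=[tf(cyl(0,.065,.042,.062,.062),p),tf(cyl(0,.065,.038,.062,.062),p),tf(STATION[4],p)[[1,5,7,3]]] if parts is STATION else [tf(cyl(0,0,.008,.068,.068),p),tf(cyl(0,0,.024,.040,.040),p)]
        for k in pts:
            u=(proj(d[n],k)-[x,y]+.5)*S-.5
            cv2.polylines(im,[u[:60].astype(np.int32)],True,(255,0,0),1)
        s=min(400/im.shape[1],300/im.shape[0]);im=cv2.resize(im,None,fx=s,fy=s);t=np.zeros((300,400,3),np.uint8);t[:im.shape[0],:im.shape[1]]=im;T.append(t)
cv2.imwrite("pics/fit1.png",np.vstack([np.hstack(T[:2]),np.hstack(T[2:])]))
E
python3 m1.py
```

```text
station [ 0.4798 -0.2135  0.     -0.3872] 221.76148986816406
station [ 4.798e-01 -2.134e-01 -3.000e-04 -3.874e-01] 221.519775390625
lids [0.5542 0.2345 0.     0.    ] 77.92669677734375
lids [0.5541 0.2344 0.0007 0.    ] 77.85445404052734
```

View pics/fit1.png

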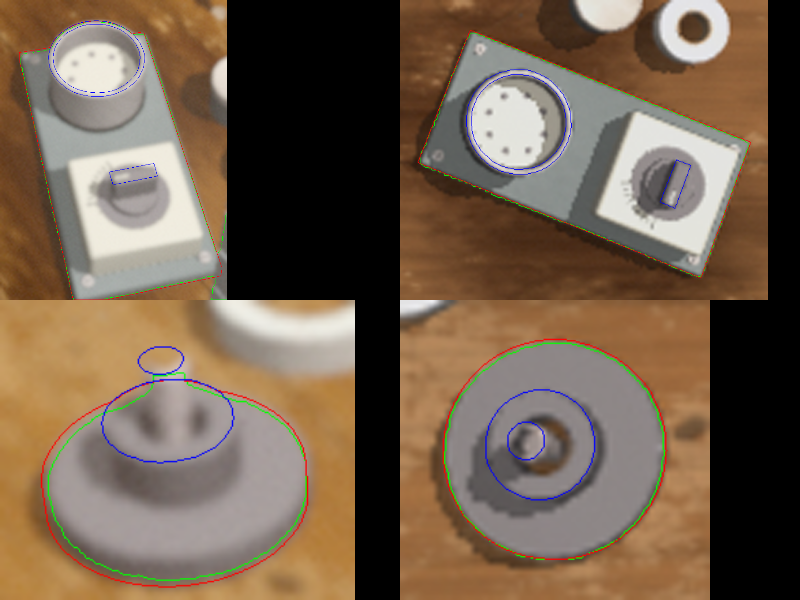

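```bash
cat > m2.py <<'E'
from fit import *
d=grab()
R2={"side":(212,160,65,55),"top":(193,250,60,58)};sd2={"side":(245,200),"top":(223,290)}
for th in((50,),(70,)):
    for z in([0,1],[0,1,2]):
        q,f,ms2=fit(d,LIDS,R2,sd2,[.554,.234,0,0],z,th[0]);print(th,"lids",q.round(4),f)
for u in((242.8,172.6),(243,173.5)):
  for v in((219,277.2),(220,277.5)): print(tri(d,u,v).round(4))
b={n:np.ascontiguousarray(d[n]["color"][:,:,::-1]) for n in d}
T=[]
for n,x,y in(("side",227,164),("top",204,264)):
    im=cv2.resize(b[n][y:y+36,x:x+33],None,fx=12,fy=12,interpolation=cv2.INTER_LANCZOS4)
    im=np.clip((im.astype(float)-40)*1.4,0,255).astype(np.uint8)
    raw=im.copy()
    for c,dx,zs in(((0,0,255),q,0),):
        for r,z in((.008,.068),(.024,.040),(.013,.040),(.049,.016)):
            p=(proj(d[n],tf(cyl(0,0,r,z,z)[:60],np.r_[q[:2],0,0]))-[x,y]+.5)*12-.5
            cv2.polylines(im,[p.astype(np.int32)],True,c,1)
    for k in range(0,33,5): cv2.putText(raw,str(x+k),(k*12+6,8),0,.3,(0,255,0),1)
    for k in range(0,36,5): cv2.putText(raw,str(y+k),(0,k*12+10),0,.3,(0,255,0),1)
    T.append(np.hstack([raw,im])[:432])
v=np.vstack(T);cv2.imwrite("pics/k1.png",cv2.resize(v,None,fx=600/864,fy=600/864,interpolation=cv2.INTER_AREA))
E
python3 m2.py
```

```text
(50,) lids [0.554  0.2346 0.     0.    ] 40.97407531738281
(50,) lids [0.5539 0.2343 0.0009 0.    ] 39.34656524658203
(70,) lids [0.5537 0.235  0.     0.    ] 100.99034881591797
(70,) lids [0.5536 0.2348 0.0007 0.    ] 99.87632751464844
[0.5542 0.23   0.0661]
[0.5532 0.2274 0.0683]
[0.5545 0.2306 0.0634]
[0.5535 0.228  0.0656]
```

View pics/k1.png

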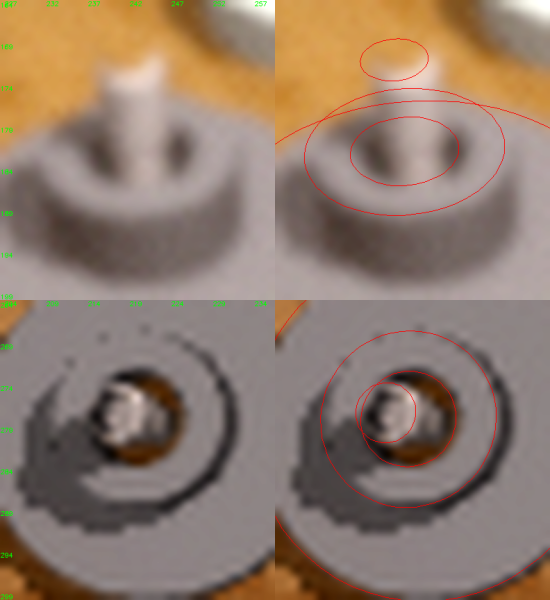

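The station fits in both views with a free-height residual under 1 mm: mouth about (0.504,-0.153), knob about (0.455,-0.274). The lids' crown is at (0.554,0.2345), and their pull knob about (0.554,0.2315) with its top near 66 mm. Next is the timer knob.

```bash
cat >> h.py <<'E'
from scipy.spatial.transform import Rotation as Ro
ST=np.array([.4798,-.2135,-.3872]); c_,s_=np.cos(ST[2]),np.sin(ST[2])
loc=lambda x,y:np.array([ST[0]+c_*x-s_*y,ST[1]+s_*x+c_*y])
KNOB=loc(0,-.065); MOUTH=loc(0,.065)
def Q(phi):
    c,s=np.cos(phi),np.sin(phi)
    return Ro.from_matrix(np.array([[-s,c,0],[c,s,0],[0,0,-1]])).as_quat()
def yaw():
    y=Ro.from_quat(env.read_state()["tool_rot"]).as_matrix()[:,1];return np.arctan2(y[1],y[0])
def st(msg=""):
    s=env.read_state();print(msg,"t%.1f"%s["clock"],"tcp",s["tcp_pos"].round(4),"yaw %.3f"%yaw(),"F",s["contact_force"].round(1),"M",s["moment"].round(3),"op %.3f gf %.0f"%(s["opening"],s["grip_force"]));return s
E
python3 - <<'E'
from h import *
st()
for k in(0,np.pi):
    for dp in(0,-1.25):
        for z in(.2,.057):
            r=env.solve_ik(np.r_[KNOB,z],Q(ST[2]+np.pi/2+k+dp));print(k,dp,z,None if r is None else r.round(2))
E
```

```text
t0.4 tcp [0.2006 0.6444 0.205 ] yaw 1.269 F [-0.3  0.5  0.1] M [0.037 0.018 0.015] op 0.997 gf 0
0 0 0.2 [ 0.19  0.2   0.26  1.95 -0.06  1.01  1.66]
0 0 0.057 [-0.24  0.53  0.86  2.09 -0.58  0.77  2.16]
0 -1.25 0.2 [-0.42  0.31  1.03  1.97 -0.31  1.03  0.69]
0 -1.25 0.057 [-0.34  0.62  1.02  2.09 -0.73  0.84  1.05]
3.141592653589793 0 0.2 [-0.42  0.31  1.03  1.97 -0.31  1.03 -1.21]
3.141592653589793 0 0.057 [-0.34  0.62  1.02  2.09 -0.73  0.84 -0.84]
3.141592653589793 -1.25 0.2 [-0.54  0.42  1.23  1.98 -0.45  1.07 -2.31]
3.141592653589793 -1.25 0.057 [-0.43  0.77  1.21  2.1  -0.91  0.96 -1.92]
```

Run:
```python
from h import *
q=Q(ST[2]+np.pi/2)
env.goto(np.r_[KNOB,.2],q);st("above")
print(env.move_linear(np.r_[KNOB,.058],.15,stop_force=15));st("down")
env.move_gripper(0.0);s=st("shut");j=s["joint_pos"].copy();print(j.round(3))
```

```text
above t3.7 tcp [ 0.4557 -0.2731  0.1999] yaw 1.185 F [-0.  -0.1 -0.1] M [-0.063 -0.033  0.027] op 0.998 gf 0
False
down t4.8 tcp [ 0.4557 -0.2739  0.0587] yaw 1.184 F [-0.5  0.2  0.5] M [-0.012  0.007  0.041] op 0.999 gf 0
shut t5.6 tcp [ 0.4553 -0.2737  0.058 ] yaw 1.184 F [ 0.   0.1 -0. ] M [0.008 0.002 0.024] op 0.001 gf 0
[ 0.235  0.388  0.225  2.063 -0.131  0.703  1.727]
```

Run:
```python
from h import *
d=grab();b={n:np.ascontiguousarray(d[n]["color"][:,:,::-1]) for n in d}
p={n:proj(d[n],[[*KNOB,.058],[*KNOB,.076]]).round(1).tolist() for n in d};print(p)
crops([(b["side"],300,330,120),(b["top"],390,270,120)],"pics/g1.png")
st()
```

```text
{'side': [[352.6, 382.3], [353.0, 375.3]], 'top': [[448.7, 321.8], [450.7, 322.0]]}
 t5.7 tcp [ 0.4552 -0.2737  0.058 ] yaw 1.184 F [0.2 0.  0.7] M [-0.075 -0.016  0.039] op -0.001 gf 0
```

View pics/g1.png

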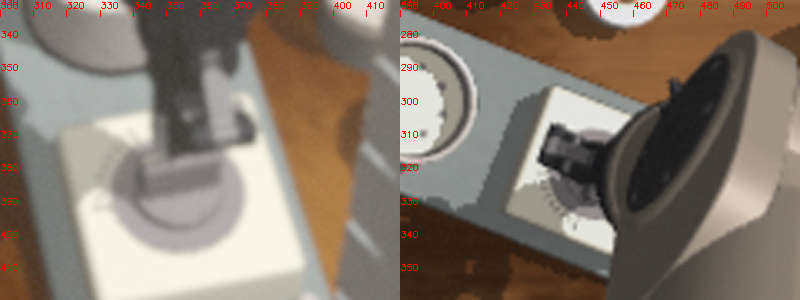

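Run:
```python
from h import *
def tiles(d,x,y,w,n):
    c=d[n];im=np.ascontiguousarray(c["color"][:,:,::-1]);s=400/w;h=int(300/s)
    t=cv2.resize(im[y:y+h,x:x+w],(400,300),interpolation=cv2.INTER_CUBIC);raw=t.copy()
    S_=env.read_state();R=Ro.from_quat(S_["tool_rot"]).as_matrix();o=S_["tcp_pos"]
    for a_,b_,col in((o,o-.073*R[:,2],(0,0,255)),(o-.03*R[:,1],o+.03*R[:,1],(0,255,0))):
        p=((proj(c,[a_,b_])-[x,y]+.5)*s).astype(int);cv2.line(t,tuple(map(int,p[0])),tuple(map(int,p[1])),col,1)
    return [raw,t]
d=grab();T=tiles(d,320,340,70,"side")
print(Ro.from_quat(env.read_state()["tool_rot"]).as_matrix().round(3).tolist())
s=env.read_state();env.move_linear(s["tcp_pos"]+[0,0,.07],.15);st()
d=grab();T+=tiles(d,320,290,90,"side")
cv2.imwrite("pics/g2.png",np.vstack([np.hstack(T[:2]),np.hstack(T[2:])]))
```

```text
[[-0.926, 0.378, -0.0], [0.378, 0.926, 0.0], [0.0, -0.0, -1.0]]
 t6.4 tcp [ 0.455  -0.2734  0.1275] yaw 1.184 F [ 0.1 -0.4 -0.1] M [-0.044 -0.004 -0.068] op 0.000 gf 0
```

View pics/g2.png

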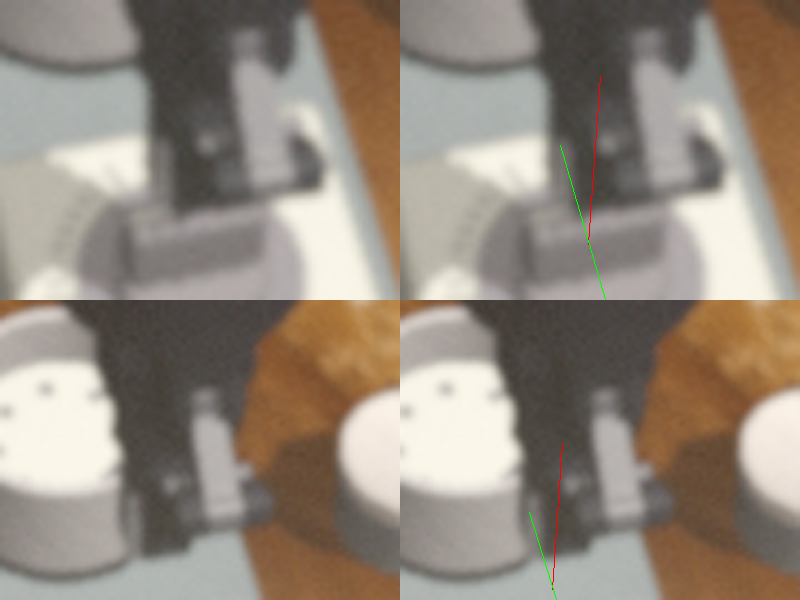

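Run:
```python
from h import *
env.goto(np.r_[KNOB+[.03,.06],.15],Q(-.61+np.pi) if False else Q(-.61));st()
T=[]
def tile(c,x,y,w):
    im=np.ascontiguousarray(c["color"][:,:,::-1]);s=400/w;h=int(300/s)
    t=cv2.resize(im[y:y+h,x:x+w],(400,300),interpolation=cv2.INTER_CUBIC)
    t=np.clip(t.astype(float)*1.6,0,255).astype(np.uint8)
    S_=env.read_state();R=Ro.from_quat(S_["tool_rot"]).as_matrix();o=S_["tcp_pos"]
    for p,col in((o,(0,0,255)),(o-.05*R[:,2],(0,0,255)),(o+.0425*R[:,1],(0,255,0)),(o-.0425*R[:,1],(0,255,0))):
        u=((proj(c,p)[0]-[x,y]+.5)*s).astype(int);cv2.circle(t,tuple(map(int,u)),3,col,-1)
    return t
o=env.read_state()["tcp_pos"]
for g in(0.,1.):
    env.move_gripper(g);env.dwell(.2);d=grab();st()
    for n in d:
        u=proj(d[n],o)[0].astype(int);T.append(tile(d[n],min(u[0]-66,508),min(u[1]-60,375),132))
cv2.imwrite("pics/g3.png",np.vstack([np.hstack(T[:2]),np.hstack(T[2:])]))
```

```text
t8.2 tcp [ 0.4851 -0.2138  0.1498] yaw -0.609 F [0.3 0.4 0.2] M [ 0.027  0.05  -0.037] op -0.000 gf 0
 t8.7 tcp [ 0.4853 -0.2137  0.15  ] yaw -0.610 F [-0.2  0.   0.3] M [ 0.042 -0.068  0.018] op -0.001 gf 0
 t9.8 tcp [ 0.4853 -0.2136  0.15  ] yaw -0.610 F [-1.   0.4 -0.4] M [-0.008 -0.005 -0.004] op 0.998 gf 0
```

View pics/g3.png

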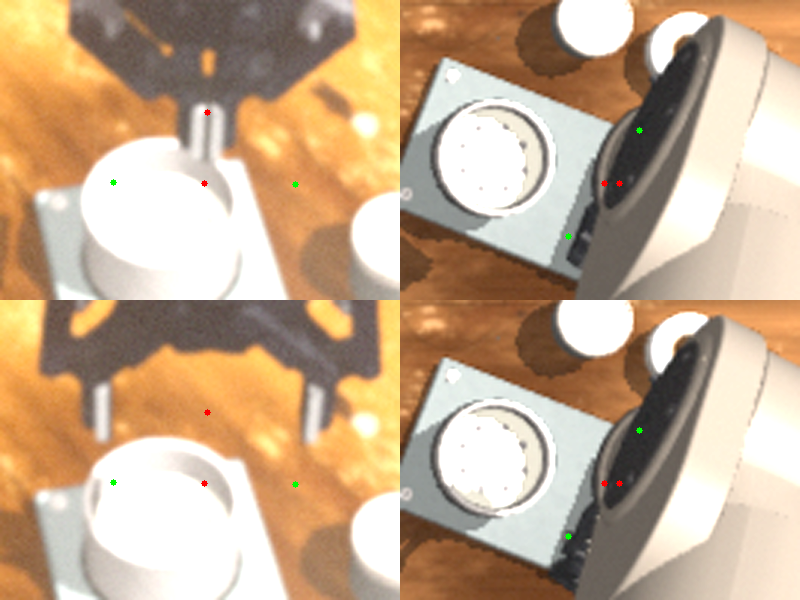

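The picture shows the shut tips at tile (207,158) while the reported TCP projects to (204,184). So the real tips sit about 18 mm behind the reported TCP, which explains the empty grasp just above the bar. I'll calibrate this by touching bare bench.

Run:
```python
from h import *
env.goto([.52,-.02,.08],Q(-.61));env.move_gripper(0.)
env.move_linear([.52,-.02,.0],.12,stop_force=6);st("fast")
print(env.move_linear([.52,-.02,-.04],.025,stop_force=6));st("touch")
s=env.read_state();env.move_linear([.52,-.02,.1],.2);st()
```

```text
fast t12.2 tcp [ 5.203e-01 -2.010e-02  4.000e-04] yaw -0.610 F [ 0.4 -0.4 -0.4] M [0.04  0.028 0.027] op -0.003 gf 0
True
touch t13.2 tcp [ 0.5199 -0.02   -0.0261] yaw -0.610 F [-1.8  1.3  9.3] M [-0.024  0.311 -0.019] op 0.003 gf 5
 t14.0 tcp [ 0.5194 -0.0198  0.0991] yaw -0.610 F [0.4 0.2 0.8] M [-0.049  0.01  -0.035] op -0.002 gf 0
```

Run:
```python
from h import *
q=Q(ST[2]+np.pi/2)
env.goto(np.r_[KNOB,.13],q);env.move_gripper(1.)
print(env.move_linear(np.r_[KNOB,.037],.12,stop_force=10));st("down")
env.move_gripper(0.0);env.dwell(.1);s=st("shut");print(s["joint_pos"].round(3))
```

```text
False
down t17.7 tcp [ 0.4556 -0.2739  0.0375] yaw 1.184 F [ 0.2 -0.1 -0.7] M [-0.007 -0.009 -0.055] op 0.996 gf 0
shut t18.4 tcp [ 0.4551 -0.2744  0.0374] yaw 1.183 F [-3.9 -2.3  7.6] M [-0.538  0.696  0.045] op 0.115 gf 59
[ 0.254  0.421  0.204  2.073 -0.135  0.659  1.73 ]
```

Run:
```python
from h import *
j=env.read_state()["joint_pos"].copy()
for a in(.4,.8,1.1,1.2,1.24):
    k=j.copy();k[6]-=a;env.set_joints(k);s=st("%.2f"%a)
    if abs(s["moment"][2])>1.5: break
```

```text
0.40 t18.9 tcp [ 0.4553 -0.2741  0.0374] yaw 0.787 F [1.4 2.8 2.1] M [ 0.789 -0.398  0.037] op 0.121 gf 59
0.80 t19.4 tcp [ 0.4557 -0.2739  0.0374] yaw 0.386 F [3.7 3.8 0.6] M [ 0.992 -0.895  0.094] op 0.119 gf 59
1.10 t19.8 tcp [ 0.4561 -0.2738  0.0374] yaw 0.087 F [ 5.5  4.6 -1.2] M [ 1.004 -1.262  0.111] op 0.121 gf 59
1.20 t20.1 tcp [ 0.4562 -0.2739  0.0374] yaw -0.014 F [ 6.3  4.  -3.1] M [ 1.074 -1.438  0.034] op 0.121 gf 59
1.24 t20.3 tcp [ 0.4562 -0.2739  0.0374] yaw -0.053 F [ 6.6  5.1 -1.1] M [ 0.949 -1.462  0.429] op 0.123 gf 59
```

The moment jumps to 0.43 N m at 1.24 rad, so the knob is at its stop. Release it, let it spring back, and rise.

Run:
```python
from h import *
env.move_gripper(1.);env.dwell(.6);s=st("rel")
env.move_linear(np.r_[s["tcp_pos"][:2],.16],.2)
L=[.554,.2325]
for k in(0,np.pi/2,-np.pi/2,np.pi/4,-np.pi/4):
    r=env.solve_ik([*L,.15],Q(k));r2=env.solve_ik(np.r_[MOUTH,.2],Q(k));print(k,None if r is None else r.round(2),None if r2 is None else r2.round(2))
d=grab();b={n:np.ascontiguousarray(d[n]["color"][:,:,::-1]) for n in d}
crops([(b["side"],290,330,120)]*1+[(b["top"],390,260,120)],"pics/k2.png")
```

```text
rel t21.6 tcp [ 0.4551 -0.2744  0.0374] yaw -0.057 F [-0.9  0.6  0.8] M [ 0.006 -0.003  0.016] op 0.999 gf 0
0 [-0.47  0.36 -0.05  1.83  0.02  0.95 -0.52] [ 0.02  0.19  0.17  1.95 -0.04  1.01  0.21]
1.5707963267948966 [-0.31  0.37 -0.25  1.82  0.11  0.96  0.97] [ 0.23  0.19 -0.06  1.94  0.01  1.01  1.73]
-1.5707963267948966 [-0.61  0.36  0.14  1.84 -0.06  0.95 -2.02] [-0.18  0.19  0.4   1.96 -0.09  1.   -1.3 ]
0.7853981633974483 [-0.42  0.36 -0.11  1.82  0.05  0.96  0.24] [ 0.13  0.19  0.04  1.94 -0.01  1.01  0.97]
-0.7853981633974483 [-0.53  0.36  0.03  1.83 -0.01  0.95 -1.28] [-0.08  0.19  0.29  1.95 -0.06  1.   -0.55]
```

Run:
```python
from h import *
L=[.554,.232];q=Q(np.pi/2)
env.goto([*L,.15],q)
print(env.move_linear([*L,.032],.12,stop_force=6));st("down")
env.move_gripper(0.);env.dwell(.1);st("shut")
```

```text
False
down t25.5 tcp [0.5545 0.2323 0.0328] yaw 1.571 F [ 0.1  0.4 -0.6] M [-0.018 -0.032  0.01 ] op 1.002 gf 0
shut t26.3 tcp [0.5542 0.2324 0.0322] yaw 1.571 F [-1.1  3.5  4.4] M [ 0.65  -0.009  0.044] op 0.148 gf 59
```

Run:
```python
from h import *
env.move_linear([.554,.232,.06],.05);st("up")
env.move_linear([.554,.232,.16],.12);env.dwell(.3);st("up2")
d=grab();b={n:np.ascontiguousarray(d[n]["color"][:,:,::-1]) for n in d}
u=proj(d["side"],[.554,.232,.15])[0].astype(int);v=proj(d["top"],[.554,.232,.15])[0].astype(int)
k=cv2.imread("pics/k2.png")
crops([(b["side"],u[0]-50,u[1]-37,100),(b["top"],v[0]-50,v[1]-37,100)],"pics/l1.png")
cv2.imwrite("pics/l1.png",np.vstack([k,cv2.imread("pics/l1.png")]))
```

```text
up t27.0 tcp [0.5539 0.2319 0.06  ] yaw 1.571 F [ 0.2  0.2 -4. ] M [-0.024 -0.001  0.049] op 0.147 gf 59
up2 t28.3 tcp [0.5538 0.2319 0.1595] yaw 1.571 F [ 0.2 -0.1 -3.7] M [-0.018  0.007 -0.019] op 0.145 gf 59
```

View pics/l1.png

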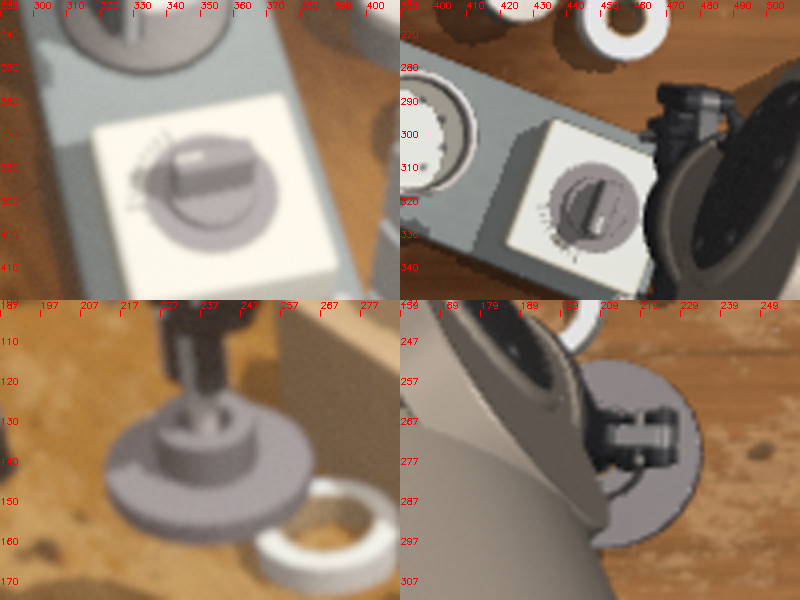

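The knob is back at rest, with its bar along station x at side (352,380). The pair hangs level from the fingers with the crown at side (238,132), and the load reads 3.7 N. I'll check the lateral offset numerically, then carry the pair to hover over the canister.

Run:
```python
from fit import *
s=st();o=s["tcp_pos"];d=grab()
for z in(.167,.177,.195): print(z,proj(d["side"],[o[0],o[1],z])[0].round(1))
zi=o[2]-.0322
# fit outer lid from side silhouette (z fixed)
for th in(40,55):
    q,f,_=fit(d,LIDS[:1],{"side":(205,118,70,50)},{"side":(225,142)},[o[0],o[1],zi,0],[0,1],th);print(th,q.round(4),f)
env.goto(np.r_[MOUTH,.19],Q(np.pi/2));env.dwell(.3);st("over");o=env.read_state()["tcp_pos"]
d=grab();zi=o[2]-.0322
print(proj(d["side"],[MOUTH[0],MOUTH[1],zi+.012])[0])
b=np.ascontiguousarray(d["side"]["color"][:,:,::-1]);crops([(b,270,200,133),(b,270,250,133)],"pics/o1.png")
```

```text
t28.4 tcp [0.5539 0.232  0.1598] yaw 1.571 F [ 0.3  0.5 -3.5] M [-0.024 -0.028  0.041] op 0.144 gf 59
0.167 [237.  129.7]
0.177 [236.4 125.2]
0.195 [235.5 117. ]
40 [0.5587 0.2341 0.1276 0.    ] 266.2679748535156
55 [0.5602 0.233  0.1276 0.    ] 636.2449951171875
over t30.2 tcp [ 0.5045 -0.1527  0.1899] yaw 1.572 F [ 1.   0.5 -3.1] M [ 0.02   0.006 -0.013] op 0.145 gf 59
[333.78663401 265.20526674]
```

Run:
```python
from fit import *
d=grab();o=env.read_state()["tcp_pos"];zi=o[2]-.0322
print("old place, top disc centre", atz(d["top"],(210.9,274.9),.1435).round(4))
T=[]
for n in d:
    im=np.ascontiguousarray(d[n]["color"][:,:,::-1]);c=proj(d[n],[o[0],o[1],zi+.03])[0].astype(int)
    x,y=c[0]-50,c[1]-38;t=cv2.resize(im[y:y+75,x:x+100],(400,300),interpolation=cv2.INTER_CUBIC);r=t.copy()
    for rr,z,col in((.049,.016,(0,0,255)),(.024,.040,(0,255,0)),(.008,.044,(255,0,0))):
        p=(proj(d[n],cyl(o[0],o[1],rr,zi+z,zi+z)[:60])-[x,y]+.5)*4-.5;cv2.polylines(r,[p.astype(np.int32)],True,col,1)
    T.append(np.hstack([t,r]))
cv2.imwrite("pics/o2.png",np.vstack(T))
```

```text
old place, top disc centre [0.5536 0.2306 0.1435]
```

View pics/o2.png

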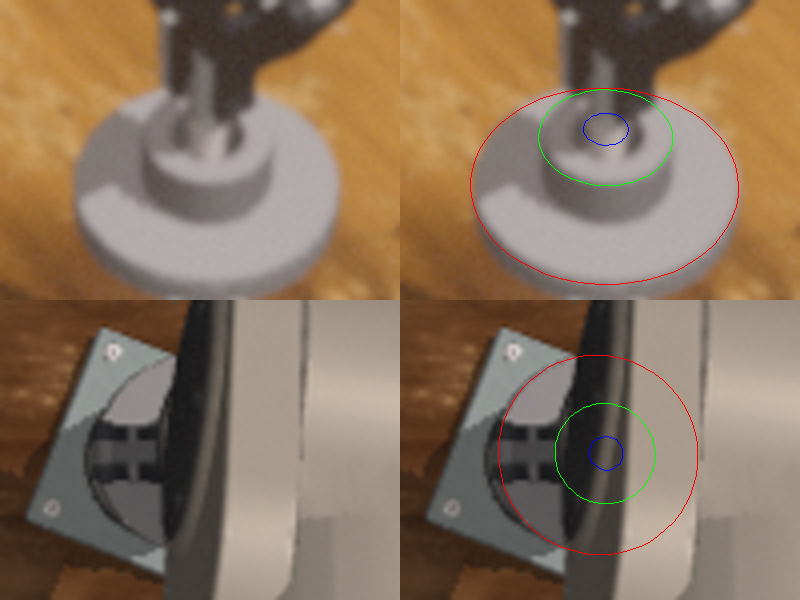

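The overlay matches the held lids within about 1–2 mm in both views (side rim circle at tile (75–340, 90–285)). Now lower with force guarding.

Run:
```python
from h import *
print(env.move_linear(np.r_[MOUTH,.102],.12,stop_force=8));st("a")
print(env.move_linear(np.r_[MOUTH,.080],.02,stop_force=5));st("b")
```

```text
False
a t31.3 tcp [ 0.5048 -0.1534  0.1026] yaw 1.571 F [ 0.4  0.8 -2.6] M [-0.033 -0.024  0.016] op 0.146 gf 59
True
b t32.1 tcp [ 0.5043 -0.1531  0.0857] yaw 1.571 F [-0.1  2.   4.1] M [ 0.149 -0.046 -0.028] op 0.144 gf 59
```

Run:
```python
from h import *
env.move_gripper(1.);env.dwell(.3);s=st("rel");p=s["tcp_pos"][:2]
p=MOUTH
env.move_linear(np.r_[p,.12],.1);st("up")
env.dwell(.3)
print(env.move_linear(np.r_[p,.053],.08,stop_force=6));st("down")
env.move_gripper(0.);env.dwell(.2);st("shut")
```

```text
rel t33.1 tcp [ 0.5036 -0.1531  0.0854] yaw 1.571 F [ 0.4  0.3 -0.6] M [-0.01  -0.031  0.018] op 1.001 gf 0
up t33.6 tcp [ 0.5043 -0.1533  0.12  ] yaw 1.571 F [-0.2  0.5  0.1] M [0.036 0.006 0.006] op 1.002 gf 0
False
down t34.9 tcp [ 0.5046 -0.1534  0.0534] yaw 1.571 F [-0.1 -0.6 -0.7] M [-0.031  0.052  0.037] op 1.000 gf 0
shut t35.5 tcp [ 0.5046 -0.1534  0.0539] yaw 1.570 F [-4.6  1.6 14.7] M [ 0.331  1.069 -0.163] op 0.530 gf 59
```

Run:
```python
from h import *
p=env.read_state()["tcp_pos"]
for dz in(.006,.02,.05,.10,.115):
    env.move_linear(np.r_[MOUTH,p[2]+dz],.06);env.dwell(.15);st("%.3f"%dz)
```

```text
0.006 t36.0 tcp [ 0.5042 -0.1533  0.0598] yaw 1.571 F [-0.1  0.7 -0.5] M [ 0.004  0.003 -0.001] op 0.533 gf 61
0.020 t36.5 tcp [ 0.5042 -0.1533  0.0738] yaw 1.571 F [ 0.2  0.5 -1.9] M [-0.041  0.022 -0.032] op 0.534 gf 61
0.050 t37.3 tcp [ 0.5041 -0.1533  0.1036] yaw 1.571 F [ 0.1 -0.2 -1.6] M [ 0.021 -0.007  0.052] op 0.535 gf 61
0.100 t38.4 tcp [ 0.5041 -0.1532  0.1535] yaw 1.571 F [ 0.2 -0.1 -1.6] M [-0.002 -0.005 -0.009] op 0.535 gf 61
0.115 t39.0 tcp [ 0.5042 -0.1533  0.1688] yaw 1.571 F [-0.3 -0.9 -2.3] M [ 0.011 -0.011 -0.069] op 0.535 gf 61
```

Run:
```python
from fit import *
F=[]
for _ in range(8): env.dwell(.05);F.append(env.read_state()["contact_force"][2])
print("Fz",np.mean(F))
c=env.capture("side");im=c["color"]
ini=cv2.imread("pics/side0.png")[:,:,::-1]
for nm,P in(("flange ring",cyl(*MOUTH,.03,.066,.066)[30:60]),("knob",np.array([[*MOUTH,z] for z in(.085,.1,.11,.118)])),("held plate front",cyl(*MOUTH,.036,.185,.185)[35:55])):
    u=proj(c,P).round().astype(int);print(nm,im[u[:,1],u[:,0]].mean(0).round(),im[u[:,1],u[:,0]].std(0).round(),"before",ini[u[:,1],u[:,0]].mean(0).round())
# edge fit of flange height: compare wide silhouettes of r=.042 ring around z
g=cv2.cvtColor(im,6)
for z in(.060,.063,.066,.069,.072):
    a1=proj(c,cyl(*MOUTH,.0405,z,z)[30:60]);a2=proj(c,cyl(*MOUTH,.0435,z,z)[30:60])
    f=lambda a:cv2.remap(g,a.astype(np.float32)[None],None,1).mean();print(z,f(a1)-f(a2))
```

```text
Fz -1.3606622415259941
flange ring [192. 187. 176.] [52. 53. 50.] before [200. 195. 184.]
knob [153. 143. 139.] [17. 16. 16.] before [160. 142. 126.]
held plate front [179. 171. 170.] [2. 2. 1.] before [151. 103.  50.]
0.06 17.833333333333314
0.063 14.633333333333326
0.066 11.5
0.069 9.633333333333354
0.072 8.900000000000006
```

Run:
```python
from h import *
c=env.capture("side");u=proj(c,[[*MOUTH,.066],[*MOUTH,.122]]);print(u.round())
A=c["color"].mean(2);B=cv2.imread("pics/side0.png").mean(2)
for M in(B,A):
    for y in range(264,346,4): print("%3d"%y," ".join("%3d"%M[y:y+4,x:x+4].mean() for x in range(300,370,4)))
    print()
```

```text
[[333. 310.]
 [333. 287.]]
264 124 111 113 110 106 105 102 102 102 108 109 109 107 109 111 114 119 120
268 116 118 119 110 109  99  97  94  98 101 105 108 107 104 104 106 111 116
272  99 102 100  94  94  94  90  89  92  96  97 104 107 103 100  99 102 109
276  85  86  90  80  77  82  84  83  85  89  92  93 101 102  98  97  96 100
280  80  77  81  81  76  80  83  79  80  84  86  88  91  98 101  98  97  96
284  78  78  83  85  89  90  84  85  84  86  88  87  88  90  97 100 105  99
288  74  80  81  86  91  97  91  98 104 102  99  89  88  86  86 100 115 116
292  71  73  79  80 103 149 174 178 171 171 168 144 107  88  83  89 119 131
296  75  72  80 128 180 170 159 154 147 138 133 143 167 128 109  85  89 111
300  79  77 117 184 164 161 159 159 156 146 126 119 122 175 175 103  81  89
304  84  92 172 162 166 189 211 221 224 221 196 141 115 127 186 131  83  82
308 121 129 181 165 211 230 230 208 229 230 216 200 144 111 174 156  92  85
312 130 133 183 203 227 212 231 231 232 231 225 222 174 134 169 172 106  87
316 118 123 188 226 230 226 232 232 232 233 233 217 167 163 183 170 130  86
320 119 1
[... 1419 characters left out ...]
 182 165  98  91
312 139 133 168 151 159 182 226 239 234 237 232 218 159 129 173 179 113  92
316 126 127 183 221 223 203 228 242 242 235 235 204 173 169 181 179 137  92
320 126 123 140 214 218 210 231 241 222 232 226 186 180 185 183 178 161  92
324 126 119 112 156 196 213 232 235 202 236 224 189 184 188 167 177 174 110
328 125 111 107 121 147 178 195 204 197 203 196 186 183 172 155 174 179 136
332 124 112 106 119 124 132 151 167 176 179 176 171 169 167 147 174 178 159
336 126 121 102 119 125 130 138 147 155 160 165 169 170 166 144 178 179 173
340 155 140 112 109 125 132 139 148 155 162 165 168 169 148 163 180 179 176
344 166 174 166 123 112 129 142 149 156 162 166 164 143 156 178 177 177 177
```

The pull knob stands exactly where it should when seated: predicted top row 287, base row about 312. The held load is 1.36 N, which is the outer lid alone. Handing in.

```bash
python3 -c "
from h import *
st();print(env.close_job())"
```

```text
t39.5 tcp [ 0.5043 -0.1533  0.1689] yaw 1.571 F [ 0.2 -0.9 -1. ] M [-0.038  0.04   0.012] op 0.531 gf 61
the job is handed in; nothing more can be done
None
```

I handed the job in at 39.5 s: the timer was twisted to its stop and sprang back, the inner lid was lowered home on the canister, and the outer lid is held about 49 mm clear above the pull knob. I confirmed the final seating from pixel values and contact forces, because my ten picture views were used up; the bystanders' final places were not re-measured.

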